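# Stack a finished drawer front with a separator sheet

## Robot

A 7-joint arm with a two-finger parallel gripper is mounted at the origin on the work surface. World frame = base frame: x ahead of the robot, y to its left, z up, the work surface at z = 0. Lengths are in mm, angles in rad, forces in N, time in s.
With the tool pointing down it reaches from about 350 to 900 mm from the base axis. Payload 8.1 kg.
Tool frame: the origin (TCP) lies on the centre line of the jaws, within the pads' length; the fingertips stand 14 mm ahead of it and the grasp point (between the pads) lies 5 mm behind it; z points along the fingers, y is the line along which they close (so a half turn about z gives the same grasp; the last joint's range is limited). The gripper opens to 92 mm and grips with 3 to 60 N. Pads are 19 mm wide; open, the fingers measure 130 mm over their backs; the gripper's body (75 mm by 190 mm) begins 47 mm behind the grasp point.
Start: joints at [-1.416, 0.434, 0.025, 1.573, -0.012, 1.134, -0.075], TCP at [159.373, 604.352, 240.742] pointing down, gripper open.
Joint ranges: [-2.62, 2.62], [-0.44, 2.09], [-1.27, 1.32], [0.08, 2.57], [-1.32, 4.46], [0.12, 2], [-2.74, 2.74]. Speed limits (rad/s): [2.22, 2.22, 3.01, 3.01, 3.14, 3.14, 3.14].

## Interface

Orientations are given as a unit quaternion [w, x, y, z].
In Python, from workcell import telemetry, read_camera, r gives the robot as it stands.
- The arm moves only by the tool carry_out, never from a script. Its argument "series" is a list that holds one entry, the list of rows, each a list of 7 numbers: the shift along the tool's x, y, z scaled (see below), then the turn, a rotation vector about the tool's x, y, z scaled (see below), then the opening, from -1 (shut) to 1 (fully open). A call has 1 to 20 rows; each row is the pose to reach, as a shift and turn from the pose commanded when the call began, along the tool's axes at that moment; what a row does not reach only later rows make up. The controller multiplies each number of a shift by 10 cm and each number of a turn by pi/4 rad. A row lasts 1/10 s, in which the tool goes at most 50 mm and 8.59 degrees, less where a joint would pass 70% of its speed; a pose out of reach is approached as far as the arm can. A call with a number of a shift or a turn outside -1 to 1 is refused whole. A call with a gripper value outside its range is refused whole. The fingers move at their own pace and stop on an object; the grip force is fixed at half the most. Time passes only in rows, so rows that repeat a pose let the fingers close. It gives the time, the measured TCP pose, the force, the opening and the grip force at its end, in the units of the state.
- telemetry.get_state(): the state, without advancing time (a new reading comes with each control period).
- read_camera(name): name is "scene" or "side" or "wrist"; returns a dict with "frame" (384x512x3 uint8, red, green, blue), "range_z" (384x512 float32, mm along the optical axis (not along the pixel's ray), 0 where there is no reading), "camera_matrix" (3x3 intrinsics, pixels), "rvec" (rotation vector, rad) and "tvec" (3), from world to camera coordinates, as OpenCV has them. Camera axes: x right, y down, z forward; pixel columns grow to the right and rows downward; lengths in mm; the calibration is good to about 2 mm. A picture is of the moment at which its call begins.
- r.hand_in(): hands the job in; it is judged then, once.
The state is a dict: "t": time; "joint_pos": joint angles; "joint_vel": joint speeds; "joint_torque": joint torques, N m; "tcp_pos": TCP position; "ee_rot": TCP orientation; "contact_force": force on the tool from outside, world axes, zero at the start; "wrist_torque": the same for the moment, N m; "width": finger opening in mm; "grip_force": force on a finger pad.
Only numpy, scipy, OpenCV 4.12 (cv2) and the standard library are available. Lean on these libraries where they do the work, as an engineer would, in place of code of your own. Each camera call takes 0.05 s, during which the arm holds its last target. There are 200 camera calls.

## Task

Two varnished drawer fronts are to be stacked for storage with the white separator sheet between them. Lift the sheet off its sloping rack and lay it flat, centred and square on the drawer front that lies on the pallet, then take the second drawer front off the other rack and lay it on the sheet, same side up and lined up with the one below. Set both down gently rather than dropping them, do not shift the bottom drawer front or let the two fronts touch each other, and leave the sanding block and the brush lying where they are.

Things in the scene. Friction and masses are not known exactly. Their poses are not given: they have to be found in the camera images.
- separator: separator sheet: stiff white-faced board, 190 (own x) x 68 (own y) x 6 thick (own z). Origin: centre of its underside. At the start it lies on rack_sheet with its x up the slope, so its z leans 26 degrees from vertical; both long edges overhang the rack's 36 wide bed and are free
- front: second drawer front: plain dark wood panel, 180 (own x) x 58 (own y) x 20 thick (own z). Origin: centre of its underside. At the start it lies on rack_front with its x up the slope, so its z leans 30 degrees from vertical; both long edges overhang the bed and are free
- base_front: first drawer front, same panel 180 x 58 x 20, lying flat and loose on the pallet, its underside 24 above the bench. Origin: centre of its underside; x along its length, z up
- pallet: fixed low stacking pallet: board 210 x 90 x 12 with two cross battens 56 long and 12 high; the first drawer front lies on the battens. Origin: centre of its underside
- rack_sheet: fixed sloping drying rack that carries the separator: foot 200 x 76; bed 200 x 36 sloping 26 degrees, rising towards the rack's +x, with its face 88 above the bench over the origin; a ledge 50 wide at the lower end rises 14 off the bed; legs under the bed are 30 wide. Origin: centre of the foot's underside
- rack_front: fixed sloping drying rack that carries the second drawer front: as rack_sheet, but sloping 30 degrees
- sanding_block: bystander: cork sanding block, 105 x 40 x 26; origin: centre of underside
- brush: bystander: varnish brush lying flat, 190 long; origin: centre of underside
Not all that is in view belongs to the job. What is shaped like the front but blue is not meant.

How it is judged (in metres and radians):
On the way:
1. the separator sheet lies flat on the bottom drawer front, centred within 10 mm and square within 0.10 rad, released, while the second drawer front is still off the stack (horizontal distance between separator and base_front below 0.01 m and z of separator in the frame of base_front between 0.017 and 0.023 m and angle between the x axis of separator and the x axis of base_front, either way round below 0.1 rad and angle between separator's own z axis and vertical below 0.06 rad and linear speed of separator below 0.02 m/s and contact force between the fingers and separator below 0.1 N and horizontal distance between front and base_front above 0.1 m), for 0.2 s.
At the end, for the whole second after the job is handed in: separator flat on the bottom drawer front, second front flat and same side up on it, both within 10 mm of centred and 0.10 rad of square over the bottom front (tilt under 0.06 rad); bottom front within 15 mm of its start; all released and at rest (horizontal distance between each of separator, front and base_front below 0.01 m and z of separator in the frame of base_front between 0.017 and 0.023 m and angle between the x axis of each of separator, front and the x axis of base_front, either way round below 0.1 rad and angle between each of separator, front, base_front's own z axis and vertical below 0.06 rad and linear speed of each of separator, front, base_front below 0.02 m/s and contact force between the fingers and separator below 0.1 N and z of front in the frame of base_front between 0.023 and 0.029 m and contact force between the fingers and front below 0.1 N and distance of base_front from where it was at the start of the episode below 0.015 m); the robot touches nothing.
It fails at once if the two drawer fronts touch each other (contact force between front and base_front above 0.5 N).
It fails at once if the sheet is dropped (falls unheld faster than 0.5 m/s, a drop of some 13 mm) (linear speed of separator above 0.5 m/s and contact force between the fingers and separator below 0.05 N).
It fails at once if the second drawer front is dropped (falls unheld faster than 0.5 m/s, a drop of some 13 mm) (linear speed of front above 0.5 m/s and contact force between the fingers and front below 0.05 N).
It fails at once if the stack is slammed or pressed on with over 60 N (contact force between separator and base_front above 60 N or contact force between front and separator above 60 N).
It fails at once if the sanding block or the brush is pushed more than 30 mm (distance of any of sanding_block, brush from where it was at the start of the episode above 0.03 m).
It also fails if it takes over 72 s, if anything falls off the work surface, if the arm or the gripper's body presses on something with over 40 N, if the wrist force passes 120 N, or if a joint passes its speed limit or range.

## Working session

There is one attempt and no reset: what is moved stays moved. The work goes in short steps, Python scripts to look and compute and a tool call to move; the robot and the scene stay as the last step left them, time stands still between calls to the robot, and variables do not carry over. Pictures are saved under pics/ and viewed, at most 10 in all, crops included, and the job is handed in when it is done.

Besides the shell and the picture viewer there is one more tool, called after "Emit:" in YAML: its name, and indented under it one key for each argument. carry_out: Moves the arm, as the interface text tells. Shifts and turns lie within -1 to 1; 1 stands for 10 cm of shift or pi/4 rad of turn. Its arguments: {"type":"object","properties":{"series":{"type":"array"}},"required":["series"]}

```bash
mkdir -p pics; ls
cat > h.py <<'E'
import numpy as np, cv2
from scipy.spatial.transform import Rotation as R
from workcell import telemetry, read_camera, r
def cam(n):
    d=read_camera(n); d['R']=cv2.Rodrigues(np.array(d['rvec'],float))[0]; d['t']=np.array(d['tvec'],float).ravel(); return d
def pts(d):
    K=d['camera_matrix']; v,u=np.mgrid[:384,:512]; z=d['range_z'].astype(float)
    c=np.stack([(u-K[0,2])/K[0,0]*z,(v-K[1,2])/K[1,1]*z,z],-1)
    p=(c-d['t'])@d['R']; p[z==0]=np.nan; return p
E
python3 - <<'E'
from h import *
s=telemetry.get_state(); print({k:np.round(v,3).tolist() for k,v in s.items()})
ims=[]
for n in ['scene','side','wrist']:
    d=cam(n); np.savez(f'/tmp/{n}.npz',**d); print(n,(-d['R'].T@d['t']).round(),(d['range_z']>0).mean(), d['camera_matrix'][0,0])
    ims.append(d['frame'][:,:,::-1])
cv2.imwrite('pics/a.png',cv2.resize(ims[0],(800,600)));cv2.imwrite('pics/b.png',np.vstack([np.hstack([cv2.resize(ims[1],(400,300)),cv2.resize(ims[2],(400,300))])]))
E
```

```text
pics
{'t': 0.0, 'joint_pos': [-1.416, 0.435, 0.025, 1.574, -0.012, 1.134, -0.075], 'joint_vel': [-0.002, -0.001, 0.001, -0.001, 0.001, 0.002, -0.001], 'joint_torque': [-0.0, -66.785, 0.985, -31.446, -0.06, 0.043, 0.0], 'tcp_pos': [159.294, 603.843, 239.95], 'ee_rot': [-0.0, 0.129, 0.992, -0.001], 'contact_force': [0.398, -0.054, -0.361], 'wrist_torque': [-0.02, -0.036, -0.008], 'grip_force': 0.0, 'width': 92.302}
scene [ 875. -194.  768.] 0.9959869384765625 390.6905447982544
side [  70. -607.  731.] 0.9960225423177084 362.8184430832936
wrist [ 88. 623. 383.] 0.9959767659505209 311.71616130889953
```

View pics/a.png

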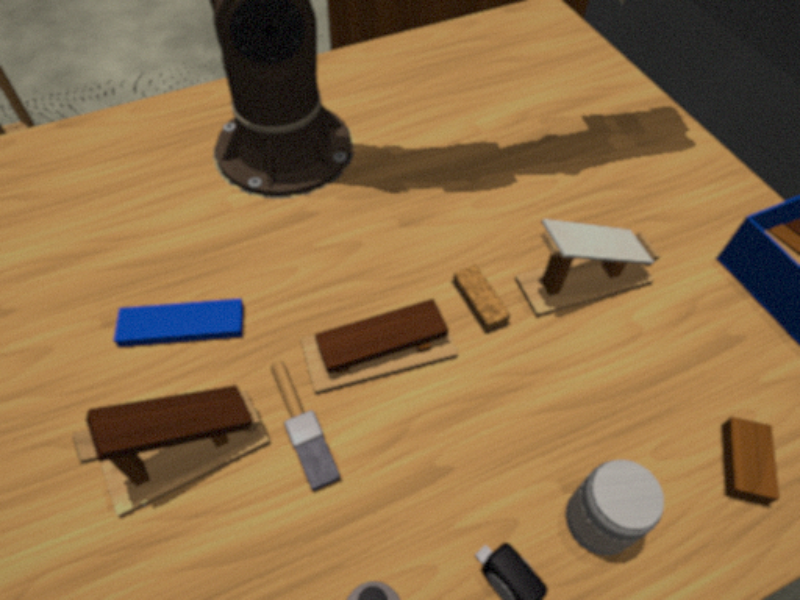

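View pics/b.png

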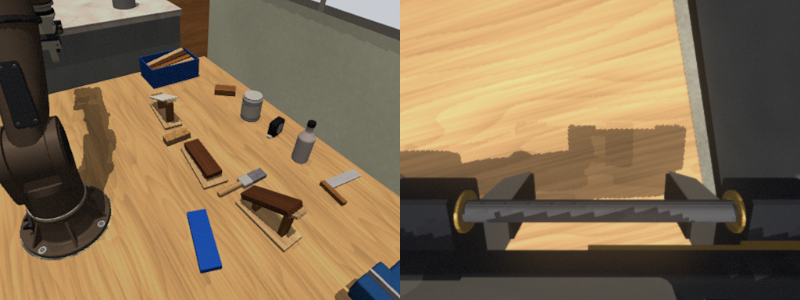

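In the scene picture, dark panels lie on the rack at (170,420) and on the pallet at (380,335). The blue panel at (180,320) is the decoy. The sheet is at (600,240), the cork block at (480,297) and the brush at (305,430). The panel on the rack is the second front, because it is dark wood on a sloping rack. Next I'll measure them and confirm with a crop.

```bash
cat >> h.py <<'E'
def mask(d,kind):
    h=cv2.cvtColor(d['frame'],cv2.COLOR_RGB2HSV).astype(int); H,S,V=h[...,0],h[...,1],h[...,2]
    if kind=='dark': return (((H<12)|(H>170))&(S>110)&(V<125))
    return (S<50)&(V>120)
def rect(P,iters=400,tol=2.0,prefer=None):
    """dominant upward plane of points, then min-area rectangle in it -> centre, long axis, normal, sizes"""
    g=np.random.default_rng(0); best=None
    for _ in range(iters):
        a,b,c=P[g.choice(len(P),3,False)]; n=np.cross(b-a,c-a); l=np.linalg.norm(n)
        if l<1: continue
        n/=l; n=n*np.sign(n[2])
        if n[2]<.75: continue
        i=abs((P-a)@n)<tol
        if best is None or i.sum()>best.sum(): best=i
    Q=P[best]; c=Q.mean(0); n=np.linalg.svd(Q-c)[2][2]; n*=np.sign(n[2])
    Q=P[abs((P-c)@n)<tol*1.5]; 
    e1=np.cross([0,1,0],n); e1/=np.linalg.norm(e1); e2=np.cross(n,e1)
    uv=np.c_[(Q-c)@e1,(Q-c)@e2].astype(np.float32); (m,wh,_)=rr=cv2.minAreaRect(uv)
    bx=cv2.boxPoints(rr); s=[bx[1]-bx[0],bx[2]-bx[1]]; L=max(s,key=np.linalg.norm); L=L/np.linalg.norm(L)
    x=L[0]*e1+L[1]*e2
    if abs(x[2])>.1: x*=np.sign(x[2])
    return c+m[0]*e1+m[1]*e2,x,n,sorted(wh),len(Q)
def find(d,kind,centre,rad):
    P=pts(d); m=mask(d,kind)&np.isfinite(P[...,0])&(np.hypot(P[...,0]-centre[0],P[...,1]-centre[1])<rad)&(P[...,2]>10)
    k,lab,st,_=cv2.connectedComponentsWithStats(m.astype(np.uint8)); b=1+np.argmax(st[1:,4])
    return lab==b,P
E
python3 - <<'E'
from h import *
sc={n:dict(np.load(f'/tmp/{n}.npz')) for n in ['scene','side']}
P=pts(sc['scene'])
seed={}
for nm,(u,v),kind in [('sheet',(600,240),'white'),('front',(170,420),'dark'),('base',(380,335),'dark'),('cork',(480,297),0),('brush',(313,460),0),('brushend',(280,370),0)]:
    p=P[int(v*.64),int(u*.64)]; print(nm,p.round()); seed[nm]=(p,kind)
for nm in ['sheet','front','base']:
    for c in ['scene','side']:
        p,k=seed[nm]; m,Q=find(sc[c],k,p,130)
        o=rect(Q[m]); print(nm,c,o[0].round(1),'x',o[1].round(3),'n',o[2].round(3),'tilt',np.degrees(np.arccos(o[2][2])).round(1),'yaw',np.degrees(np.arctan2(o[1][1],o[1][0])).round(1),np.round(o[3],1),o[4])
f=sc['scene']['frame'][190:340,20:330,::-1]; cv2.imwrite('pics/c.png',cv2.resize(f,(800,387),interpolation=cv2.INTER_CUBIC))
E
```

```text
sheet [476. 334.  91.]
front [ 506. -300.  105.]
base [466. -13.  43.]
cork [457. 155.  23.]
brush [ 588. -160.   17.]
brushend [ 449. -156.   21.]
sheet scene [480.4 329.6  93.8] x [-0.08  -0.895  0.438] n [0.046 0.436 0.899] tilt 26.0 yaw -95.1 [ 68.2 194.2] 1163
sheet side [471.9 322.5  97.6] x [-0.07  -0.899  0.432] n [0.04  0.43  0.902] tilt 25.6 yaw -94.4 [ 64.  179.3] 171
front scene [ 504.6 -293.1  103.3] x [ 0.074 -0.863  0.5  ] n [-0.048  0.498  0.866] tilt 30.0 yaw -85.1 [ 56.2 178.6] 1473
front side [ 499.5 -295.7  104.7] x [ 0.071 -0.864  0.498] n [-0.048  0.496  0.867] tilt 29.9 yaw -85.3 [ 55.8 176. ] 775
base scene [465.1 -10.   44.2] x [0.08  0.997 0.   ] n [ 0.004 -0.     1.   ] tilt 0.2 yaw 85.4 [ 56.1 174.5] 956
base side [459.1 -11.8  44.2] x [ 0.072  0.997 -0.004] n [-0.008  0.004  1.   ] tilt 0.5 yaw 85.9 [ 57.3 175.2] 632
```

View pics/c.png

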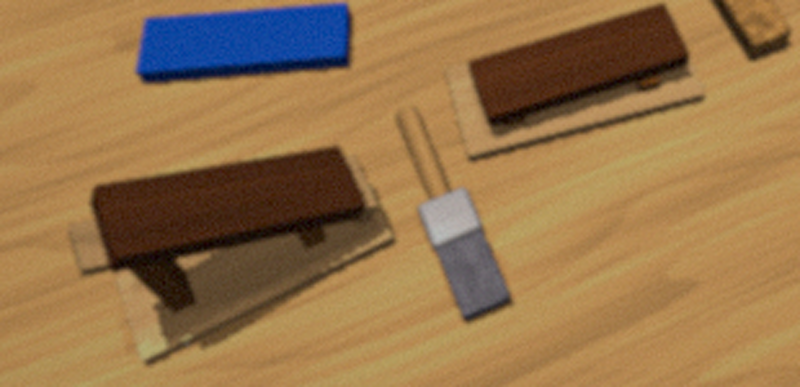

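The crop shows the dark, tilted panel on the rack (crop 230,205). The blue panel lies flat on the bench, so the rack panel is the front. Tilts of 26° and 30°, a base top at 44 mm and the measured sizes all agree with the text. Next is a move to a view pose above the sheet.

```bash
cat >> h.py <<'E'
def frame(n,y):           # tool orientation: z against n, y along given direction
    z=-np.array(n,float); z/=np.linalg.norm(z); y=np.array(y,float); y-=y@z*z; y/=np.linalg.norm(y)
    return np.c_[np.cross(y,z),y,z]
def plan(p,Rt,way=True):
    s=telemetry.get_state(); R0=R.from_quat(np.roll(s['ee_rot'],-1)).as_matrix(); p0=np.array(s['tcp_pos'])
    sh=R0.T@(np.array(p)-p0)/100; tu=R.from_matrix(R0.T@Rt).as_rotvec()/(np.pi/4)
    f=min(1,1/max(abs(sh).max(),abs(tu).max())); print('t',s['t'],'full',sh.round(3),tu.round(3),'f',round(f,2),'step',(sh*f).round(3),(tu*f).round(3))
SH=dict(p=np.array([477.5,328.5,94]),n=[.046,.436,.899],y=[.995,-.09,0])
E
python3 - <<'E'
from h import *
n=np.array(SH['n']); plan(SH['p']+130*n,frame(n,SH['y']))
E
```

```text
t 0.15 full [-3.693 -1.289  0.295] [ 0.41  -0.472  1.756] f 0.27 step [-1.    -0.349  0.08 ] [ 0.111 -0.128  0.475]
```

Emit:
carry_out:
  series:
    - [[-1, -0.35, 0, 0, 0, 0.9, 1], [-1, -0.35, 0, 0, 0, 0.9, 1], [-1, -0.35, 0, 0, 0, 0.9, 1], [-1, -0.35, 0, 0, 0, 0.9, 1], [-1, -0.35, 0, 0, 0, 0.9, 1], [-1, -0.35, 0, 0, 0, 0.9, 1]]

```text
t: 0.75
tcp_pos: [247.1, 544.8, 240.5]
ee_rot: [0.0, 0.465, 0.885, -0.0]
contact_force: [0.5, -0.7, -0.2]
width: 91.7
grip_force: 0.0
```

Run:
```python
from h import *
n=np.array(SH['n']); plan(SH['p']+130*n,frame(n,SH['y']))
```

```text
t 0.75 full [-2.657  1.039  0.297] [ 0.208 -0.551  0.871] f 0.38 step [-1.     0.391  0.112] [ 0.078 -0.207  0.328]
```

Emit:
carry_out:
  series:
    - [[-1, 0.5, 0, 0, 0, 0.87, 1], [-1, 0.5, 0, 0, 0, 0.87, 1], [-1, 0.5, 0, 0, 0, 0.87, 1], [-1, 0.5, 0, 0, 0, 0.87, 1], [-1, 0.5, 0, 0, 0, 0.87, 1], [-1, 0.5, 0, 0, 0, 0.87, 1]]

```text
t: 1.35
tcp_pos: [345.1, 491.3, 240.5]
ee_rot: [0.0, 0.733, 0.68, -0.0]
contact_force: [0.4, 0.0, 0.4]
width: 91.7
grip_force: 0.0
```

Run:
```python
from h import *
n=np.array(SH['n']); plan(SH['p']+130*n,frame(n,SH['y']))
```

```text
t 1.35 full [-0.954  1.46   0.296] [ 0.012 -0.577  0.021] f 0.68 step [-0.653  1.     0.203] [ 0.008 -0.395  0.014]
```

Emit:
carry_out:
  series:
    - [[-0.6, 1, 0.15, 0.01, -0.57, 0.02, 1], [-0.6, 1, 0.15, 0.01, -0.57, 0.02, 1], [-0.6, 1, 0.15, 0.01, -0.57, 0.02, 1], [-0.6, 1, 0.15, 0.01, -0.57, 0.02, 1], [-0.6, 1, 0.15, 0.01, -0.57, 0.02, 1], [-0.6, 1, 0.15, 0.01, -0.57, 0.02, 1]]

```text
t: 1.95
tcp_pos: [440.0, 424.1, 226.6]
ee_rot: [0.147, 0.72, 0.658, -0.164]
contact_force: [0.5, -0.7, 1.6]
width: 91.6
grip_force: 0.0
```

```bash
cat >> h.py <<'E'
def show(nm,o): print(nm,o[0].round(1),'x',o[1].round(3),'n',o[2].round(3),'tilt',np.degrees(np.arccos(o[2][2])).round(1),'yaw',np.degrees(np.arctan2(o[1][1],o[1][0])).round(1),np.round(o[3],1),o[4])
E
python3 - <<'E'
from h import *
n=np.array(SH['n']); plan(SH['p']+130*n,frame(n,SH['y']))
d=cam('wrist'); cv2.imwrite('pics/d.png',d['frame'][:,:,::-1])
m,Q=find(d,'white',SH['p'],130); print(m.sum(),np.argwhere(m).min(0),np.argwhere(m).max(0)); show('w',rect(Q[m]))
E
```

```text
t 1.95 full [-0.247  0.469  0.29 ] [ 0.002 -0.012  0.001] f 1 step [-0.247  0.469  0.29 ] [ 0.002 -0.012  0.001]
10083 [103 268] [254 342]
w [479.3 343.8  84.7] x [-0.092 -0.894  0.438] n [0.045 0.435 0.899] tilt 26.0 yaw -95.9 [ 67.6 157.4] 10080
```

View pics/d.png

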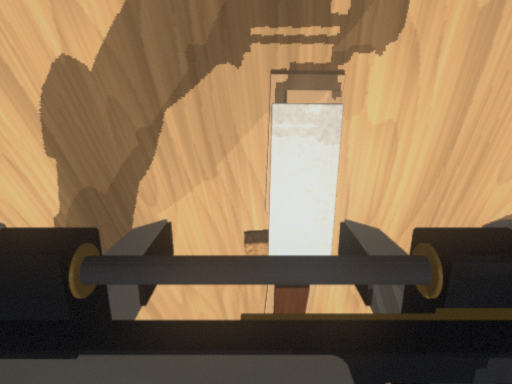

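The wrist view shows the white sheet at columns 268–342. Its lower edge is at row 103 and its upper end is hidden behind the gripper. Working from the visible lower edge, the centre is (478,329.5,92), within 2–3 mm of the scene view. Next I approach.

```bash
cat >> h.py <<'E'
SH=dict(p=np.array([478.5,329.5,92.5]),n=np.array([.046,.436,.899]),y=[.9954,-.096,0])
E
python3 - <<'E'
from h import *
n=SH['n']; plan(SH['p']+60*n,frame(n,SH['y']));plan(SH['p']-5*n,frame(n,SH['y']))
E
```

```text
t 2.0 full [-0.234  0.477  1.004] [ 0.002 -0.013  0.007] f 1.0 step [-0.233  0.476  1.   ] [ 0.002 -0.013  0.007]
t 2.0 full [-0.24   0.476  1.654] [ 0.002 -0.013  0.007] f 0.6 step [-0.145  0.288  1.   ] [ 0.001 -0.008  0.004]
```

Emit:
carry_out:
  series:
    - [[-0.235, 0.476, 0.5, 0.002, -0.013, 0.007, 1], [-0.235, 0.476, 0.8, 0.002, -0.013, 0.007, 1], [-0.235, 0.476, 1, 0.002, -0.013, 0.007, 1], [-0.235, 0.476, 1, 0.002, -0.013, 0.007, 1], [-0.235, 0.476, 1, 0.002, -0.013, 0.007, 1]]

```text
t: 2.5
tcp_pos: [481.0, 356.3, 147.4]
ee_rot: [0.15, 0.722, 0.654, -0.168]
contact_force: [-0.5, 0.1, -0.4]
width: 92.0
grip_force: 0.0
```

Run:
```python
from h import *
n=SH['n']; plan(SH['p']-5*n,frame(n,SH['y']))
```

```text
t 2.5 full [-0.001  0.003  0.661] [ 0.     0.001 -0.001] f 1 step [-0.001  0.003  0.661] [ 0.     0.001 -0.001]
```

Emit:
carry_out:
  series:
    - [[0, 0, 0.2, 0, 0, 0, 1], [0, 0, 0.4, 0, 0, 0, 1], [0, 0, 0.55, 0, 0, 0, 1], [0, 0, 0.66, 0, 0, 0, 1], [0, 0, 0.66, 0, 0, 0, 1], [0, 0, 0.66, 0, 0, 0, 1], [0, 0, 0.66, 0, 0, 0, 0.3], [0, 0, 0.66, 0, 0, 0, 0.3], [0, 0, 0.66, 0, 0, 0, 0.3], [0, 0, 0.66, 0, 0, 0, 0.3], [0, 0, 0.66, 0, 0, 0, 0.3], [0, 0, 0.66, 0, 0, 0, 0.3]]

```text
t: 3.7
tcp_pos: [478.3, 326.3, 86.6]
ee_rot: [0.151, 0.722, 0.654, -0.169]
contact_force: [-0.0, 1.7, 3.3]
width: 67.4
grip_force: 30.0
```

Emit:
carry_out:
  series:
    - [[0, 0, -0.04, 0, 0, 0, 0.3], [0, 0, -0.12, 0, 0, 0, 0.3], [0, 0, -0.25, 0, 0, 0, 0.3], [0, 0, -0.4, 0, 0, 0, 0.3], [0, 0, -0.6, 0, 0, 0, 0.3], [0, 0, -0.8, 0, 0, 0, 0.3], [0, 0, -0.9, 0, 0, 0, 0.3], [0, 0, -0.9, 0, 0, 0, 0.3], [0, 0, -0.9, 0, 0, 0, 0.3]]

```text
t: 4.6
tcp_pos: [482.2, 365.4, 166.8]
ee_rot: [0.151, 0.722, 0.654, -0.17]
contact_force: [-0.1, -0.4, -0.4]
width: 67.7
grip_force: 30.0
```

```bash
cat >> h.py <<'E'
BA=dict(p=np.array([462,-11,44.2]),n=np.array([0,0,1.]),y=[.9968,-.08,0])
E
python3 - <<'E'
from h import *
plan([462,100,170],frame(BA['n'],BA['y']))
s=telemetry.get_state(); R0=R.from_quat(np.roll(s['ee_rot'],-1)).as_matrix()
for c in ['scene','side']:
    d=cam(c); m,Q=find(d,'white',s['tcp_pos'],150); o=rect(Q[m]); show(c,o); print('in tool',(R0.T@(o[0]-s['tcp_pos'])).round(1))
    cv2.imwrite('pics/e.png',d['frame'][:,:,::-1]) if c=='scene' else 0
E
```

```text
t 4.6 full [-2.401  0.063  1.148] [-0.01   0.583 -0.024] f 0.42 step [-1.     0.026  0.478] [-0.004  0.243 -0.01 ]
scene [479.  338.4 188.8] x [-0.037 -0.9    0.435] n [0.048 0.433 0.9  ] tilt 25.8 yaw -92.4 [ 74.2 127.3] 727
in tool [-34.1  -0.6  -7.7]
side [467.1 394.2 271.6] x [ 0.995 -0.103  0.006] n [-0.076 -0.684  0.726] tilt 43.5 yaw -5.9 [24.8 64.7] 88
in tool [ -22.   -18.3 -105.9]
```

View pics/e.png

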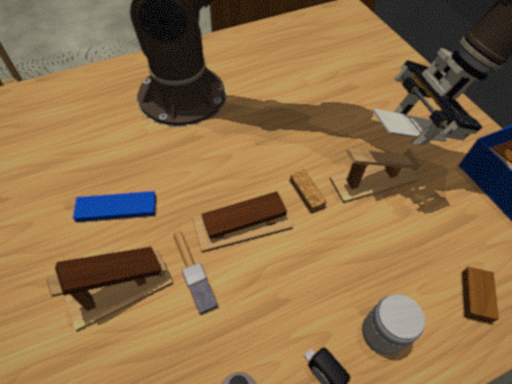

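The sheet is held parallel to the tool. Its visible end is near (395,122). Now I level it and carry it toward the pallet.

Emit:
carry_out:
  series:
    - [[-0.2, 0, 0, 0, 0.1, 0, 0.3], [-0.5, 0, 0.1, 0, 0.2, 0, 0.3], [-0.8, 0, 0.2, 0, 0.3, 0, 0.3], [-1, 0, 0.3, 0, 0.4, -0.01, 0.3], [-1, 0, 0.4, 0, 0.5, -0.02, 0.3], [-1, 0.02, 0.4, -0.01, 0.583, -0.024, 0.3], [-1, 0.02, 0.4, -0.01, 0.583, -0.024, 0.3], [-1, 0.02, 0.4, -0.01, 0.583, -0.024, 0.3]]

```text
t: 5.5
tcp_pos: [473.5, 258.2, 175.3]
ee_rot: [0.0, 0.735, 0.678, -0.001]
contact_force: [-0.2, -0.2, -0.4]
width: 67.4
grip_force: 30.0
```

Run:
```python
from h import *
plan([462,-11,170],frame(BA['n'],BA['y']))
s=telemetry.get_state(); R0=R.from_quat(np.roll(s['ee_rot'],-1)).as_matrix()
d=cam('wrist'); m,Q=find(d,'white',s['tcp_pos'],150); print(np.argwhere(m).min(0),np.argwhere(m).max(0))
T=(Q[m]-s['tcp_pos'])@R0; o=rect(Q[m]); show('w',o); 
k=abs((Q[m]-o[0])@o[2])<3; T=T[k]; print('tool x max',np.percentile(T[:,0],[1,99,99.7]),'y',np.percentile(T[:,1],[1,50,99]),'z',np.median(T[:,2]))
d=cam('scene'); m,Q=find(d,'white',s['tcp_pos'],150); T=(Q[m]-s['tcp_pos'])@R0; T=T[abs(T[:,2]+3)<8]; print('scene x',np.percentile(T[:,0],[.5,2,98]),'y',np.percentile(T[:,1],[1,99]),len(T))
```

```text
bash:   771 Killed                     python3 - <<'E'
from h import *
plan([462,-11,170],frame(BA['n'],BA['y']))
s=telemetry.get_state(); R0=R.from_quat(np.roll(s['ee_rot'],-1)).as_matrix()
d=cam('wrist'); m,Q=find(d,'white',s['tcp_pos'],150); print(np.argwhere(m).min(0),np.argwhere(m).max(0))
T=(Q[m]-s['tcp_pos'])@R0; o=rect(Q[m]); show('w',o); 
k=abs((Q[m]-o[0])@o[2])<3; T=T[k]; print('tool x max',np.percentile(T[:,0],[1,99,99.7]),'y',np.percentile(T[:,1],[1,50,99]),'z',np.median(T[:,2]))
d=cam('scene'); m,Q=find(d,'white',s['tcp_pos'],150); T=(Q[m]-s['tcp_pos'])@R0; T=T[abs(T[:,2]+3)<8]; print('scene x',np.percentile(T[:,0],[.5,2,98]),'y',np.percentile(T[:,1],[1,99]),len(T))
E
```

```bash
sed -i 's/np.linalg.svd(Q-c)\[2\]/np.linalg.svd(Q-c,full_matrices=False)[2]/' h.py
python3 - <<'E'
from h import *
plan([462,-11,170],frame(BA['n'],BA['y']))
s=telemetry.get_state(); R0=R.from_quat(np.roll(s['ee_rot'],-1)).as_matrix()
d=cam('wrist'); m,Q=find(d,'white',s['tcp_pos'],150); print(np.argwhere(m).min(0),np.argwhere(m).max(0))
T=(Q[m]-s['tcp_pos'])@R0; o=rect(Q[m]); show('w',o); 
k=abs((Q[m]-o[0])@o[2])<3; T=T[k]; print('tool x max',np.percentile(T[:,0],[1,99,99.7]),'y',np.percentile(T[:,1],[1,50,99]),'z',np.median(T[:,2]))
d=cam('scene'); m,Q=find(d,'white',s['tcp_pos'],150); T=(Q[m]-s['tcp_pos'])@R0; T=T[abs(T[:,2]+3)<8]; print('scene x',np.percentile(T[:,0],[.5,2,98]),'y',np.percentile(T[:,1],[1,99]),len(T))
E
```

```text
t 5.55 full [-2.702  0.099  0.056] [-0.001  0.002  0.001] f 0.37 step [-1.     0.037  0.021] [-0.     0.001  0.   ]
[ 45 174] [254 339]
w [476.5 306.6 181.3] x [0.082 0.997 0.003] n [-0.001 -0.003  1.   ] tilt 0.2 yaw 85.3 [67.8 94.1] 31834
tool x max [ 2.19411554 93.64499747 94.28142328] y [-33.50486204  -0.52163577  32.14825411] z -6.167577293201671
scene x [-94.55879732 -93.58364716 -27.25973201] y [-31.2031043   34.16778461] 788
```

The wrist view puts the far end of the sheet at tool x +94.5 and the scene view puts the near end at −95, so it is centred in the grip with its underside level with the TCP. Checked against the held sheet, the scene camera reads +1.5 mm in x, so the base centre is about (463,−10.5). Now I carry it there.

Emit:
carry_out:
  series:
    - [[-0.15, 0, 0, 0, 0, 0, 0.3], [-0.4, 0.01, 0, 0, 0, 0, 0.3], [-0.7, 0.02, 0, 0, 0, 0, 0.3], [-1, 0.03, 0, 0, 0, 0, 0.3]]

```text
t: 6.05
tcp_pos: [468.3, 157.3, 175.2]
ee_rot: [0.0, 0.734, 0.679, -0.0]
contact_force: [0.8, 0.0, -0.9]
width: 67.6
grip_force: 30.0
```

Emit:
carry_out:
  series:
    - [[-0.3, 0.01, 0, 0, 0, 0, 0.3], [-0.6, 0.02, 0, 0, 0, 0, 0.3], [-0.9, 0.03, 0, 0, 0, 0, 0.3], [-1, 0.03, 0, 0, 0, 0, 0.3], [-1, 0.03, 0, 0, 0, 0, 0.3]]

```text
t: 6.55
tcp_pos: [463.5, 57.1, 175.4]
ee_rot: [0.0, 0.736, 0.677, -0.0]
contact_force: [-0.4, -0.8, -1.6]
width: 67.4
grip_force: 30.0
```

```bash
cat >> h.py <<'E'
BA=dict(p=np.array([463,-10.5,44.2]),n=np.array([0,0,1.]),y=[.997,-.077,0])
E
python3 - <<'E'
from h import *
plan([463,-10.5,90],frame(BA['n'],BA['y']))
E
```

```text
t 6.55 full [-0.673  0.051  0.855] [-0.     0.001 -0.007] f 1 step [-0.673  0.051  0.855] [-0.     0.001 -0.007]
```

Emit:
carry_out:
  series:
    - [[-0.2, 0.02, 0, 0, 0, 0, 0.3], [-0.45, 0.04, 0.15, 0, 0, -0.007, 0.3], [-0.673, 0.051, 0.35, 0, 0, -0.007, 0.3], [-0.673, 0.051, 0.6, 0, 0, -0.007, 0.3], [-0.673, 0.051, 0.75, 0, 0, -0.007, 0.3], [-0.673, 0.051, 0.855, 0, 0, -0.007, 0.3], [-0.673, 0.051, 0.855, 0, 0, -0.007, 0.3]]

```text
t: 7.25
tcp_pos: [462.9, -7.7, 88.8]
ee_rot: [-0.001, 0.732, 0.681, -0.001]
contact_force: [0.5, -1.4, -1.2]
width: 67.6
grip_force: 30.0
```

Run:
```python
from h import *
plan([463,-10.5,44.2],frame(BA['n'],BA['y']))
s=telemetry.get_state(); print(s['tcp_pos'])
R0=R.from_quat(np.roll(s['ee_rot'],-1)).as_matrix()
ims=[]
for c in ['scene','side']:
    d=cam(c); f=d['frame']; P=pts(d)
    uv=(d['R']@np.array([463,-10,60])+d['t']); uv=d['camera_matrix']@uv; u,v=(uv[:2]/uv[2]).astype(int)
    ims.append(cv2.resize(f[max(v-60,0):v+60,max(u-65,0):u+65,::-1],(400,370),interpolation=cv2.INTER_CUBIC))
    m,Q=find(d,'dark',[463,-10],110); T=Q[m]; T=(T-s['tcp_pos'])@R0; T=T[np.isfinite(T[:,0])]; print(c,'dark tool-frame extents',np.percentile(T,[1,99],axis=0).round(1).tolist())
    m,Q=find(d,'white',[463,-10],120); T=(Q[m]-s['tcp_pos'])@R0; T=T[abs(T[:,2]+6)<8]; print(c,'white',np.percentile(T,[1,99],axis=0).round(1).tolist())
cv2.imwrite('pics/f.png',np.hstack(ims))
```

```text
t 7.25 full [-0.028  0.004  0.446] [-0.003  0.001  0.006] f 1 step [-0.028  0.004  0.446] [-0.003  0.001  0.006]
[462.90956479  -7.71584638  88.80728598]
scene dark tool-frame extents [[-89.1, 8.7, 42.2], [-17.0, 29.9, 71.5]]
scene white [[-93.3, -31.7, -10.1], [-23.0, 34.0, -4.5]]
side dark tool-frame extents [[-92.5, -32.1, 41.9], [17.8, 22.6, 62.7]]
side white [[-95.5, -35.1, -11.2], [-8.4, 30.5, -4.6]]
```

View pics/f.png

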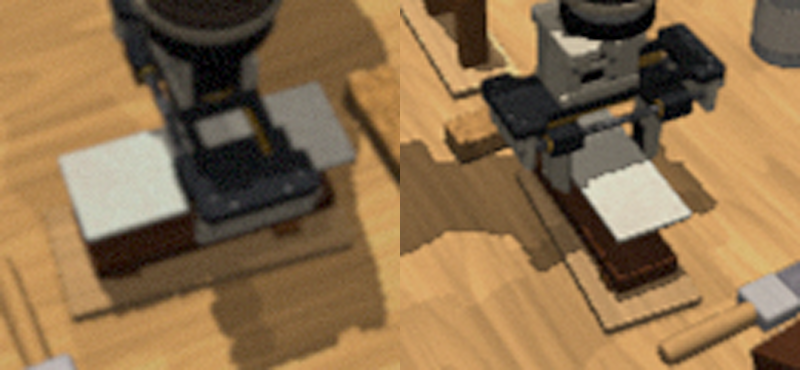

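The crop shows the sheet in line above the dark base front. In the tool frame the base edges are centred within about 1–2 mm. I lower it slowly.

Emit:
carry_out:
  series:
    - [[-0.018, 0.004, 0.1, 0, 0, 0.006, 0.3], [-0.018, 0.004, 0.2, 0, 0, 0.006, 0.3], [-0.018, 0.004, 0.3, 0, 0, 0.006, 0.3], [-0.018, 0.004, 0.36, 0, 0, 0.006, 0.3], [-0.018, 0.004, 0.4, 0, 0, 0.006, 0.3], [-0.018, 0.004, 0.42, 0, 0, 0.006, 0.3], [-0.018, 0.004, 0.43, 0, 0, 0.006, 0.3], [-0.018, 0.004, 0.435, 0, 0, 0.006, 0.3], [-0.018, 0.004, 0.435, 0, 0, 0.006, 0.3]]

```text
t: 8.25
tcp_pos: [463.9, -10.5, 46.6]
ee_rot: [0.0, 0.734, 0.679, 0.0]
contact_force: [0.2, -0.1, -0.7]
width: 67.2
grip_force: 30.0
```

Emit:
carry_out:
  series:
    - [[0, 0, 0.005, 0, 0, 0, 0.3], [0, 0, 0.01, 0, 0, 0, 0.3], [0, 0, 0.015, 0, 0, 0, 0.3], [0, 0, 0.018, 0, 0, 0, 0.3], [0, 0, 0.018, 0, 0, 0, 0.3]]

```text
t: 8.75
tcp_pos: [463.7, -10.5, 44.6]
ee_rot: [0.0, 0.734, 0.679, 0.0]
contact_force: [-0.1, 0.4, -1.6]
width: 67.5
grip_force: 30.0
```

Emit:
carry_out:
  series:
    - [[0, 0, 0.005, 0, 0, 0, 0.3], [0, 0, 0.01, 0, 0, 0, 0.3], [0, 0, 0.01, 0, 0, 0, 0.3]]

```text
t: 9.05
tcp_pos: [463.7, -10.5, 43.6]
ee_rot: [0.0, 0.734, 0.679, 0.0]
contact_force: [0.0, 0.5, -1.2]
width: 67.4
grip_force: 30.0
```

Emit:
carry_out:
  series:
    - [[0, 0, 0.005, 0, 0, 0, 0.3], [0, 0, 0.01, 0, 0, 0, 0.3], [0, 0, 0.01, 0, 0, 0, 0.3]]

```text
t: 9.35
tcp_pos: [463.8, -10.5, 42.6]
ee_rot: [0.0, 0.734, 0.679, 0.0]
contact_force: [1.0, 0.2, -0.5]
width: 67.3
grip_force: 30.0
```

Emit:
carry_out:
  series:
    - [[0, 0, 0.005, 0, 0, 0, 0.3], [0, 0, 0.01, 0, 0, 0, 0.3], [0, 0, 0.01, 0, 0, 0, 0.3]]

```text
t: 9.65
tcp_pos: [463.8, -10.5, 42.4]
ee_rot: [-0.0, 0.735, 0.679, 0.0]
contact_force: [-2.2, 0.3, 15.3]
width: 67.6
grip_force: 30.0
```

Contact at 15 N. I back off slightly, release and rise.

Emit:
carry_out:
  series:
    - [[0, 0, -0.007, 0, 0, 0, 0.3], [0, 0, -0.007, 0, 0, 0, 0.3], [0, 0, -0.007, 0, 0, 0, 0.6], [0, 0, -0.007, 0, 0, 0, 0.8], [0, 0, -0.007, 0, 0, 0, 1], [0, 0, -0.007, 0, 0, 0, 1], [0, 0, -0.007, 0, 0, 0, 1], [0, 0, -0.05, 0, 0, 0, 1], [0, 0, -0.15, 0, 0, 0, 1], [0, 0, -0.4, 0, 0, 0, 1], [0, 0, -0.8, 0, 0, 0, 1], [0, 0, -1, 0, 0, 0, 1], [0, 0, -1, 0, 0, 0, 1]]

```text
t: 10.95
tcp_pos: [465.6, -10.5, 144.9]
ee_rot: [0.002, 0.735, 0.679, 0.003]
contact_force: [0.4, -0.3, -0.2]
width: 91.8
grip_force: 0.0
```

```bash
cat >> h.py <<'E'
FR=dict(p=np.array([502.5,-294,103.8]),n=np.array([-.048,.497,.8665]),y=[.9964,.085,0])
E
python3 - <<'E'
from h import *
n=FR['n']; plan(FR['p']+130*n,frame(n,FR['y'])); plan([463,-100,170],frame(n,FR['y']))
for c in ['scene','side','wrist']:
    d=cam(c)
    for k in ['white','dark']:
        m,Q=find(d,k,[463,-10],110); show(c+k,rect(Q[m]))
E
```

```text
t 10.95 full [-2.157  0.483 -0.716] [-0.054 -0.665 -0.208] f 0.46 step [-1.     0.224 -0.332] [-0.025 -0.308 -0.097]
t 10.95 full [-0.894  0.046 -0.252] [-0.054 -0.665 -0.208] f 1 step [-0.894  0.046 -0.252] [-0.054 -0.665 -0.208]
scenewhite [460.3 -61.7  50.2] x [0.089 0.996 0.001] n [-0.001 -0.001  1.   ] tilt 0.1 yaw 84.9 [68.2 85.1] 1044Traceback (most recent call last):
  File "<stdin>", line 6, in <module>
  File "h.py", line 24, in rect
    Q=P[best]; c=Q.mean(0); n=np.linalg.svd(Q-c,full_matrices=False)[2][2]; n*=np.sign(n[2])
                              ~~~~~~~~~~~~~~~~~~~~~~~~~~~~~~~~~~~~~~~~~^^^
IndexError: index 2 is out of bounds for axis 0 with size 1
```

The sheet lies flat with its top at 50.2 mm. Next I go to the front's view pose.

Emit:
carry_out:
  series:
    - [[-0.2, 0, -0.3, 0, 0, 0, 1], [-0.5, 0, -0.6, -0.02, -0.2, -0.08, 1], [-0.8, 0.2, -0.8, -0.04, -0.4, -0.15, 1], [-1, 0.3, -0.9, -0.054, -0.665, -0.208, 1], [-1, 0.3, -0.9, -0.054, -0.665, -0.208, 1], [-1, 0.3, -0.9, -0.054, -0.665, -0.208, 1]]

```text
t: 11.6
tcp_pos: [485.4, -109.9, 230.0]
ee_rot: [0.19, 0.65, 0.714, -0.177]
contact_force: [0.3, 1.1, 0.1]
width: 92.1
grip_force: 0.0
```

Run:
```python
from h import *
n=FR['n']; plan(FR['p']+120*n,frame(n,FR['y']))
```

```text
t 11.6 full [-0.97  -0.002  0.819] [-0.007  0.004  0.013] f 1 step [-0.97  -0.002  0.819] [-0.007  0.004  0.013]
```

Emit:
carry_out:
  series:
    - [[-0.4, 0, 0.4, 0, 0, 0, 1], [-0.8, 0, 0.7, -0.007, 0, 0.013, 1], [-0.97, 0, 0.82, -0.007, 0.004, 0.013, 1], [-0.97, 0, 0.82, -0.007, 0.004, 0.013, 1], [-0.97, 0, 0.82, -0.007, 0.004, 0.013, 1]]

```text
t: 12.1
tcp_pos: [495.6, -238.0, 208.7]
ee_rot: [0.191, 0.657, 0.709, -0.171]
contact_force: [1.2, -0.2, -0.4]
width: 92.0
grip_force: 0.0
```

Run:
```python
from h import *
s=telemetry.get_state(); print(s['tcp_pos'])
for c in ['wrist','scene','side']:
    d=cam(c)
    if c!='side': cv2.imwrite(f'pics/g_{c}.png',d['frame'][:,:,::-1])
    for k,ctr,r_ in [('white',[463,-10],115),('dark',[502,-294],125)]:
        try:
            m,Q=find(d,k,ctr,r_); ii=np.argwhere(m); print(ii.min(0),ii.max(0)); o=rect(Q[m]); show(c+k,o)
            print('  ends along x', ((Q[m][abs((Q[m]-o[0])@o[2])<3]-ctr_)@o[1]).min() if 0 else (o[0]-o[1]*o[3][1]/2).round(1),(o[0]+o[1]*o[3][1]/2).round(1))
        except Exception as e: print(c,k,e)
```

```text
[ 495.59124136 -238.0434874   208.69159795]
wrist white attempt to get argmax of an empty sequence
[ 73 224] [255 290]
wristdark [ 501.3 -284.7   96.5] x [ 0.071 -0.863  0.499] n [-0.042  0.498  0.866] tilt 30.0 yaw -85.3 [ 55.9 159.8] 7448
  ends along x [ 495.6 -215.8   56.6] [ 506.9 -353.7  136.4]
[189 198] [237 289]
scenewhite [464.8 -10.1  50.1] x [0.086 0.996 0.001] n [ 0.    -0.001  1.   ] tilt 0.1 yaw 85.1 [ 68.  188.6] 2218
  ends along x [ 456.7 -104.1   50. ] [472.9  83.8  50.3]
[248  57] [293 160]
scenedark [ 505.  -292.8  103.1] x [ 0.074 -0.862  0.501] n [-0.04   0.499  0.866] tilt 30.0 yaw -85.1 [ 55.9 179.4] 1478
  ends along x [ 498.3 -215.5   58.2] [ 511.6 -370.2  148. ]
[175 235] [225 286]
sidewhite [460.7 -11.6  50.3] x [0.077 0.997 0.003] n [ 0.008 -0.003  1.   ] tilt 0.5 yaw 85.6 [ 67.7 190.2] 1165
  ends along x [ 453.3 -106.5   50. ] [468.1  83.2  50.6]
[238 309] [278 386]
sidedark [ 499.1 -295.2  104.5] x [ 0.083 -0.864  0.497] n [-0.048  0.495  0.868] tilt 29.8 yaw -84.5 [ 56.6 176.9] 771
  ends along x [ 491.8 -218.8   60.5] [ 506.4 -371.5  148.5]
```

View pics/g_wrist.png

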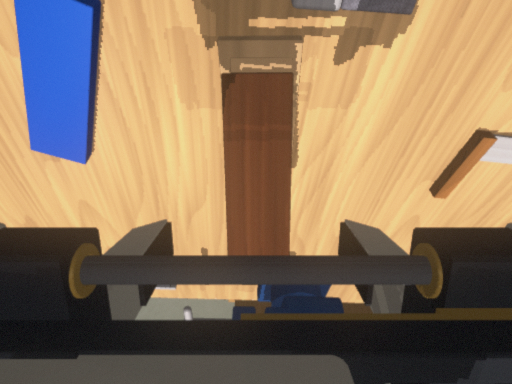

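The wrist view shows the dark front at columns 224–290, with its lower end at row 73. That end implies a centre of (502,−293.5,~103), which agrees with the scene and side views once corrected for bias. The placed sheet reads within 2 mm of where each camera saw the base. The sheet overhangs 5 mm at the sides, so I grasp the front shallowly, with the tips about 4 mm above its underside.

```bash
cat >> h.py <<'E'
FR=dict(p=np.array([502,-293.5,103.0]),n=np.array([-.045,.498,.866]),y=[.9964,.084,0])
E
python3 - <<'E'
from h import *
n=FR['n']; plan(FR['p']+30*n,frame(n,FR['y']));plan(FR['p']-2*n,frame(n,FR['y']))
E
```

```text
t 12.25 full [ 0.025 -0.004  0.906] [ 0.005 -0.006 -0.007] f 1 step [ 0.025 -0.004  0.906] [ 0.005 -0.006 -0.007]
t 12.25 full [ 0.023 -0.006  1.226] [ 0.005 -0.006 -0.007] f 0.82 step [ 0.019 -0.005  1.   ] [ 0.004 -0.005 -0.006]
```

Emit:
carry_out:
  series:
    - [[0.025, -0.004, 0.3, 0.005, -0.006, -0.007, 1], [0.025, -0.004, 0.6, 0.005, -0.006, -0.007, 1], [0.025, -0.004, 0.8, 0.005, -0.006, -0.007, 1], [0.025, -0.004, 0.9, 0.005, -0.006, -0.007, 1], [0.025, -0.004, 0.9, 0.005, -0.006, -0.007, 1], [0.025, -0.004, 0.9, 0.005, -0.006, -0.007, 1]]

```text
t: 12.85
tcp_pos: [501.0, -278.9, 130.2]
ee_rot: [0.192, 0.653, 0.711, -0.174]
contact_force: [0.0, -0.3, -0.2]
width: 91.7
grip_force: 0.0
```

Run:
```python
from h import *
n=FR['n'];plan(FR['p']-2*n,frame(n,FR['y']))
s=telemetry.get_state(); R0=R.from_quat(np.roll(s['ee_rot'],-1)).as_matrix()
d=cam('wrist'); m,Q=find(d,'dark',[502,-294],125); T=(Q[m]-s['tcp_pos'])@R0; print(np.percentile(T,[1,50,99],axis=0).round(1))
```

```text
t 12.85 full [ 0.009 -0.003  0.329] [ 0.     0.002 -0.001] f 1 step [ 0.009 -0.003  0.329] [ 0.     0.002 -0.001]
[[-15.5 -24.9  29.8]
 [ 53.    5.4  32.1]
 [ 90.5  26.9  33.6]]
```

Emit:
carry_out:
  series:
    - [[0.009, -0.003, 0.1, 0, 0, 0, 1], [0.009, -0.003, 0.2, 0, 0, 0, 1], [0.009, -0.003, 0.28, 0, 0, 0, 1], [0.009, -0.003, 0.325, 0, 0, 0, 1], [0.009, -0.003, 0.325, 0, 0, 0, 1], [0.009, -0.003, 0.325, 0, 0, 0, 1], [0.009, -0.003, 0.325, 0, 0, 0, 0.1], [0.009, -0.003, 0.325, 0, 0, 0, 0.1], [0.009, -0.003, 0.325, 0, 0, 0, 0.1], [0.009, -0.003, 0.325, 0, 0, 0, 0.1], [0.009, -0.003, 0.325, 0, 0, 0, 0.1], [0.009, -0.003, 0.325, 0, 0, 0, 0.1], [0.009, -0.003, 0.325, 0, 0, 0, 0.1]]

```text
t: 14.2
tcp_pos: [501.9, -295.0, 101.3]
ee_rot: [0.192, 0.654, 0.711, -0.174]
contact_force: [0.8, 1.2, 1.6]
width: 57.6
grip_force: 30.0
```

Emit:
carry_out:
  series:
    - [[0, 0, -0.02, 0, 0, 0, 0.1], [0, 0, -0.06, 0, 0, 0, 0.1], [0, 0, -0.12, 0, 0, 0, 0.1], [0, 0, -0.2, 0, 0, 0, 0.1], [0, 0, -0.3, 0, 0, 0, 0.1], [0, 0, -0.45, 0, 0, 0, 0.1], [0, 0, -0.6, 0, 0, 0, 0.1], [0, 0, -0.8, 0, 0, 0, 0.1], [0, 0, -1, 0, 0, 0, 0.1], [0, 0, -1, 0, 0, 0, 0.1], [0, 0, -1, 0, 0, 0, 0.1]]

```text
t: 15.3
tcp_pos: [497.3, -244.6, 187.9]
ee_rot: [0.192, 0.654, 0.711, -0.174]
contact_force: [0.6, 1.0, -2.2]
width: 57.5
grip_force: 30.0
```

Run:
```python
from h import *
plan([475,-180,190],frame([0,0,1],BA['y']))
s=telemetry.get_state(); R0=R.from_quat(np.roll(s['ee_rot'],-1)).as_matrix()
d=cam('wrist'); m,Q=find(d,'dark',s['tcp_pos'],125); o=rect(Q[m]); print('n in tool',(R0.T@o[2]).round(3)); T=(Q[m]-s['tcp_pos'])@R0; print(np.percentile(T,[1,50,99],axis=0).round(1))
```

```text
t 15.3 full [ 0.562 -0.167 -0.35 ] [0.059 0.666 0.201] f 1 step [ 0.562 -0.167 -0.35 ] [0.059 0.666 0.201]
n in tool [-0.002  0.002 -1.   ]
[[  0.  -28.4  -3.5]
 [ 48.2   0.7  -1. ]
 [ 89.8  27.2   0.5]]
```

The front is held square. I level it and carry it over.

Emit:
carry_out:
  series:
    - [[0.1, -0.03, -0.1, 0.01, 0.06, 0.02, 0.1], [0.2, -0.06, -0.2, 0.02, 0.16, 0.05, 0.1], [0.35, -0.1, -0.3, 0.03, 0.28, 0.09, 0.1], [0.5, -0.15, -0.35, 0.04, 0.4, 0.13, 0.1], [0.56, -0.167, -0.35, 0.05, 0.52, 0.17, 0.1], [0.562, -0.167, -0.35, 0.055, 0.62, 0.19, 0.1], [0.562, -0.167, -0.35, 0.059, 0.666, 0.201, 0.1], [0.562, -0.167, -0.35, 0.059, 0.666, 0.201, 0.1], [0.562, -0.167, -0.35, 0.059, 0.666, 0.201, 0.1]]

```text
t: 16.25
tcp_pos: [474.2, -181.1, 189.0]
ee_rot: [-0.0, 0.735, 0.679, -0.002]
contact_force: [-0.3, 0.8, -2.2]
width: 57.7
grip_force: 30.0
```

Run:
```python
from h import *
plan([463.5,-10.5,120],frame([0,0,1],BA['y']))
s=telemetry.get_state(); R0=R.from_quat(np.roll(s['ee_rot'],-1)).as_matrix()
for c in ['wrist','scene','side']:
    d=cam(c); m,Q=find(d,'dark',s['tcp_pos'],125); o=rect(Q[m]);print(c,'n',o[2].round(3)); T=(Q[m]-s['tcp_pos'])@R0; print(np.percentile(T,[1,50,99],axis=0).round(1))
```

```text
t 16.25 full [ 1.694 -0.24   0.687] [-0.003  0.002 -0.003] f 0.59 step [ 1.    -0.142  0.406] [-0.002  0.001 -0.002]
wrist n [ 0.005 -0.001  1.   ]
[[ -0.6 -28.1  -2.3]
 [ 48.9   0.   -0.8]
 [ 88.9  27.2   0.7]]
scene n [0.004 0.012 1.   ]
[[ 41.3 -23.   -4.8]
 [ 65.1   6.9  -2.4]
 [ 89.5  30.5  10.7]]
side n [-0.001  0.     1.   ]
[[-88.4 -31.2  -4.6]
 [-49.   -4.8  -2.3]
 [ 16.3  25.6  15.1]]
```

Emit:
carry_out:
  series:
    - [[0.15, -0.02, 0, 0, 0, 0, 0.1], [0.35, -0.05, 0, 0, 0, 0, 0.1], [0.6, -0.09, 0, 0, 0, 0, 0.1], [0.85, -0.12, 0, 0, 0, 0, 0.1], [1, -0.14, 0, 0, 0, 0, 0.1], [1, -0.14, 0, 0, 0, 0, 0.1]]

```text
t: 17.0
tcp_pos: [468.6, -76.6, 189.5]
ee_rot: [-0.001, 0.732, 0.681, -0.001]
contact_force: [0.5, -0.3, -2.3]
width: 58.2
grip_force: 30.0
```

Emit:
carry_out:
  series:
    - [[0.15, -0.02, 0.1, 0, 0, 0, 0.1], [0.35, -0.05, 0.2, 0, 0, 0, 0.1], [0.55, -0.08, 0.4, 0, 0, 0, 0.1], [0.69, -0.1, 0.6, 0, 0, -0.003, 0.1], [0.69, -0.1, 0.75, 0, 0, -0.003, 0.1], [0.69, -0.1, 0.85, 0, 0, -0.003, 0.1], [0.69, -0.1, 0.9, 0, 0, -0.003, 0.1], [0.69, -0.1, 0.9, 0, 0, -0.003, 0.1], [0.69, -0.1, 0.9, 0, 0, -0.003, 0.1]]

```text
t: 17.9
tcp_pos: [464.3, -10.6, 100.1]
ee_rot: [0.0, 0.734, 0.68, -0.0]
contact_force: [-0.0, 0.2, -1.6]
width: 58.2
grip_force: 30.0
```

Run:
```python
from h import *
plan([463.5,-10.5,70],frame([0,0,1],BA['y']))
s=telemetry.get_state(); R0=R.from_quat(np.roll(s['ee_rot'],-1)).as_matrix()
for c in ['scene','side']:
    d=cam(c)
    P=pts(d); T=(P-s['tcp_pos'])@R0
    for k in ['dark','white']:
        m=mask(d,k)&(abs(T[...,0])<110)&(abs(T[...,1])<50)&((abs(T[...,2]+2)<4) if k=='dark' else (abs(T[...,2]-(s['tcp_pos'][2]-50))<4)); t=T[m]; print(c,k,len(t),np.percentile(t,[1,50,99],axis=0).round(1).tolist() if len(t) else '')
```

```text
t 17.9 full [ 0.001 -0.008  0.301] [-0.001  0.001  0.001] f 1 step [ 0.001 -0.008  0.301] [-0.001  0.001  0.001]
scene dark 608 [[-86.2, -25.1, -5.0], [-40.8, 0.7, -2.4], [87.9, 29.5, 0.8]]
scene white 149 [[-93.6, -31.6, 46.7], [-88.0, 13.8, 49.9], [93.6, 32.5, 52.3]]
side dark 456 [[-88.6, -31.2, -5.2], [-42.1, -0.1, -2.5], [50.8, 24.9, 1.5]]
side white 260 [[-95.4, -36.8, 47.3], [-65.4, -27.3, 50.0], [64.7, 28.0, 53.8]]
```

Both pieces line up in the tool frame, so I lower it.

Emit:
carry_out:
  series:
    - [[0, -0.005, 0.08, 0, 0, 0, 0.1], [0, -0.005, 0.16, 0, 0, 0, 0.1], [0, -0.005, 0.22, 0, 0, 0, 0.1], [0, -0.005, 0.27, 0, 0, 0, 0.1], [0, -0.005, 0.295, 0, 0, 0, 0.1], [0, -0.005, 0.305, 0, 0, 0, 0.1], [0, -0.005, 0.31, 0, 0, 0, 0.1], [0, -0.005, 0.31, 0, 0, 0, 0.1]]

```text
t: 18.8
tcp_pos: [463.6, -10.2, 68.8]
ee_rot: [-0.0, 0.733, 0.68, -0.001]
contact_force: [0.2, 0.1, -2.5]
width: 58.2
grip_force: 30.0
```

Emit:
carry_out:
  series:
    - [[0, 0, 0.005, 0, 0, 0, 0.1], [0, 0, 0.01, 0, 0, 0, 0.1], [0, 0, 0.01, 0, 0, 0, 0.1]]

```text
t: 19.1
tcp_pos: [463.6, -10.2, 67.8]
ee_rot: [-0.0, 0.733, 0.68, -0.0]
contact_force: [-0.0, -0.2, -1.7]
width: 57.7
grip_force: 30.0
```

Emit:
carry_out:
  series:
    - [[0, 0, 0.005, 0, 0, 0, 0.1], [0, 0, 0.01, 0, 0, 0, 0.1], [0, 0, 0.01, 0, 0, 0, 0.1]]

```text
t: 19.4
tcp_pos: [463.6, -10.2, 67.7]
ee_rot: [-0.0, 0.733, 0.68, -0.0]
contact_force: [-4.8, 0.2, 16.6]
width: 58.0
grip_force: 30.0
```

Contact. I back off, release and rise.

Emit:
carry_out:
  series:
    - [[0, 0, -0.009, 0, 0, 0, 0.1], [0, 0, -0.009, 0, 0, 0, 0.1], [0, 0, -0.009, 0, 0, 0, 0.5], [0, 0, -0.009, 0, 0, 0, 0.8], [0, 0, -0.009, 0, 0, 0, 1], [0, 0, -0.009, 0, 0, 0, 1], [0, 0, -0.009, 0, 0, 0, 1], [0, 0, -0.05, 0, 0, 0, 1], [0, 0, -0.15, 0, 0, 0, 1], [0, 0, -0.4, 0, 0, 0, 1], [0, 0, -0.8, 0, 0, 0, 1], [0, 0, -1, 0, 0, 0, 1], [0, 0, -1, 0, 0, 0, 1]]

```text
t: 20.7
tcp_pos: [465.5, -10.1, 170.1]
ee_rot: [0.001, 0.733, 0.68, 0.002]
contact_force: [0.2, 0.4, -0.3]
width: 91.9
grip_force: 0.0
```

Emit:
carry_out:
  series:
    - [[0.4, 0, -0.4, 0, 0, 0, 1], [0.8, 0, -0.8, 0, 0, 0, 1], [1, 0, -1, 0, 0, 0, 1], [1, 0, -1, 0, 0, 0, 1], [1, 0, -1, 0, 0, 0, 1]]

```text
t: 21.2
tcp_pos: [471.1, 90.0, 266.5]
ee_rot: [-0.0, 0.733, 0.68, -0.0]
contact_force: [-1.1, -1.1, -0.4]
width: 91.5
grip_force: 0.0
```

Emit:
carry_out:
  series:
    - [[0.4, 0, 0, 0, 0, 0, 1], [0.8, 0, 0, 0, 0, 0, 1], [1, 0, 0, 0, 0, 0, 1], [1, 0, 0, 0, 0, 0, 1], [1, 0, 0, 0, 0, 0, 1]]

```text
t: 21.7
tcp_pos: [478.4, 187.6, 265.2]
ee_rot: [-0.0, 0.734, 0.679, -0.002]
contact_force: [-0.3, -0.5, -0.4]
width: 91.8
grip_force: 0.0
```

Run:
```python
from h import *
ims=[]
for c in ['scene','side']:
    d=cam(c); P=pts(d); f=d['frame']
    near=(abs(P[...,0]-463)<60)&(abs(P[...,1]+10)<110)
    for k,z in [('dark',70),('white',50)]:
        m=mask(d,k)&near&(abs(P[...,2]-z)<4); t=P[m]; show(c+k,rect(t)) if len(t)>30 else print(c,k,len(t))
    m=mask(d,'dark')&near&(P[...,2]<42)&(P[...,2]>26); t=P[m]; print(c,'base side pts',len(t),np.percentile(t,[1,99],axis=0).round(1).tolist())
    uv=d['camera_matrix']@(d['R']@np.array([463,-10,60])+d['t']); u,v=(uv[:2]/uv[2]).astype(int)
    ims.append(cv2.resize(f[v-60:v+60,u-65:u+65,::-1],(400,370),interpolation=cv2.INTER_CUBIC))
cv2.imwrite('pics/k.png',np.hstack(ims))
```

```text
scenedark [465.9  -9.8  70.1] x [0.092 0.996 0.001] n [-0.004 -0.     1.   ] tilt 0.3 yaw 84.7 [ 56.3 175.3] 987
scenewhite [490.6 -21.2  49.6] x [0.386 0.923 0.001] n [-0.004  0.001  1.   ] tilt 0.2 yaw 67.3 [ 63.3 197.8] 273
scene base side pts 6 [[485.4, -88.9, 26.4], [497.9, 63.8, 28.8]]
sidedark [460.5 -10.9  70.2] x [0.082 0.997 0.005] n [ 0.005 -0.006  1.   ] tilt 0.4 yaw 85.3 [ 57.1 178.1] 628
sidewhite [433.2 -18.1  50.3] x [ 0.245 -0.969 -0.009] n [ 0.014 -0.006  1.   ] tilt 0.9 yaw -75.8 [ 63.3 198. ] 177
side base side pts 40 [[425.5, -100.8, 26.4], [480.2, 71.7, 36.9]]
```

View pics/k.png

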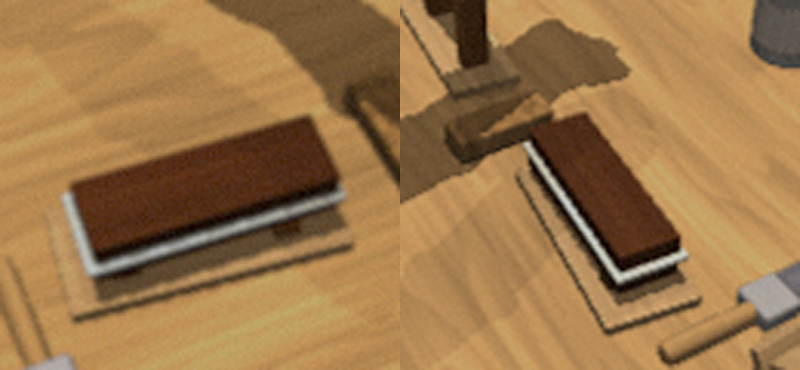

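The picture shows the dark front centred on the white sheet, flat at 70.1 mm. It sits within about 1.5 mm and 1° of the base's measured pose, and the bystanders have not moved. I hand it in.

```bash
python3 -c "
from h import *
print(r.hand_in())"
```

```text
the job is handed in; nothing more can be done
None
```

The separator sheet and second drawer front are stacked on the bottom front, both flat, released and within about 2 mm of its measured position; the job was handed in at about 22 s, but the hand-in call returned no verdict.

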